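# Seat the bead kiln's vent plug

### The job

Close the vent in the top of the bead kiln with the fireclay plug that fits it (the larger of the two on the grey slab): set it in the tapered hole and press it fully home, upright, with a steady push of about 12 N for half a second, never pressing on the kiln with more than 30 N. Then, still in the hole and bearing on its seat with some 4 N, rock it over by about seven degrees for half a second to make sure that it has not bound, let it settle fully home and upright again and let go. Leave the smaller plug, the dish and the tweezers on the slab where they are.

Things in the scene. Friction and masses are not known exactly. Their poses are not given: they have to be found in the camera images.
- plug: The plug that fits: buff fireclay, about 0.2 kg (0.14 to 0.27). Origin at the centre of its underside, z up its axis. From below: a cone of radius 14 mm at the origin growing evenly to 32 mm at 28 mm, a collar of radius 32 mm up to 33 mm, a square grip 26 x 26 mm, sides along the plug's x and y, from 33 mm to its top at 76 mm. Starts upright on the slab, at one end or the other.
- kiln: Grey box-shaped bench kiln with a pale brick top, 260 x 260 mm, 160 mm high, fixed; origin at the centre of its underside, z up. In its top, inside a flat steel ring (radius 50 to 76 mm), is the tapered vent: a rigid cup matching the plug, friction about 0.6. Off-centre, a plug hangs on one side, 1.6 mm high per mm, until eased sideways or let go. To be rocked it must rise some 3 mm.
- vent_mouth (a point): Point on the vent's axis in the plane of the kiln's top (160 mm above the bench), in the middle of the top; z up. The cup is bedded at an unknown depth: its mouth (radius 30.5 mm) lies 0 to 12 mm below this point; it narrows to radius 15.1 mm 24 mm further down, open below. It does not move. With the plug fully home its origin lies 25.5 mm below the cup's mouth, on the axis: find it by feel.
- slab: Grey kiln-shelf slab 190 x 240 x 15 mm lying on the bench, fixed; origin at the centre of its underside. The two plugs stand on it 120 mm apart, along its y, with a small dish and tweezers beside them.
- spare_plug: A smaller plug of the same shape and clay that belongs to another kiln: cone radius 9 to 22 mm, square grip 20 mm, 60 mm tall. Origin at the centre of its underside. Leave it standing.
- bead_dish: White dish with beads, 44 mm across, 18 mm high, on the slab. Leave alone.
- tweezers: Steel tweezers 120 mm long along their y, 12 mm high, lying on the slab. Leave alone.
There are look-alikes about, which are no part of the job. Leave any blue or red look-alike of the plug alone.

How it is judged:
By the outcome, as a careful person would: the job done as asked, in the order asked, and still so for the second after the job is handed in, with the robot touching nothing.
It also fails if it takes over 54 s, if anything falls off the work surface, if the arm or the gripper's body presses on something with over 40 N, if the wrist force passes 120 N, or if a joint passes its speed limit or range.

### The arm

A 7-joint arm with a two-finger parallel gripper is mounted at the origin on the work surface. World frame = base frame: x ahead of the robot, y to its left, z up, the work surface at z = 0. Lengths are in m, angles in rad, forces in N, time in s.
With the tool pointing down it reaches from about 0.425 to 0.925 m from the base axis. Payload 6.8 kg.
Tool frame: the origin (TCP) lies at the very end of the fingers, on their centre line; the grasp point (between the pads) lies 19 mm behind it; z points along the fingers, y is the direction in which the jaws open and shut (so a half turn about z gives the same grasp; the last joint's range is limited). The gripper opens to 85 mm and grips with 20 to 120 N. Pads are 22 mm wide; open, the fingers measure 114 mm over their backs; the gripper's body (76 mm by 85 mm) begins 54 mm behind the grasp point. The pads swing forward as they close: fully open they stand 13 mm farther back than shut.
Start: joints at [1.092, 0.477, 0.022, 1.555, -0.011, 1.109, -0.083], TCP at [0.245, -0.629, 0.231] pointing down, gripper open.
Joint ranges: [-2.96, 2.96], [-0.34, 2.1], [-1.41, 1.46], [0.24, 2.44], [-1.37, 4.51], [0.17, 1.92], [-2.96, 2.96]. Speed limits (rad/s): [2.39, 2.39, 3.14, 3.14, 3.14, 3.14, 3.14].

### API

Orientations are given as a rotation vector (axis times angle).
In Python, from bench import monitor, viewer, job gives the robot as it stands. The module is installed in compiled form; this text tells all that it offers.
- The arm moves only by the tool drive_tool, never from a script. Its argument "commands" is a list of rows, each an object with "linear": the shift along the tool's x, y, z in m, a list of three; "dr": the turn, a rotation vector about the tool's x, y, z in degrees, a list of three; "jaw": the closure, from 0 (fully open) to 1 (shut). A call has 1 to 8 rows; each row shifts and turns the pose as measured when the row begins, along the tool's axes as they then stand; what a row does not reach is not made up. A row lasts 1/8 s, in which the tool goes at most 62.5 mm and 10.7 degrees, less where a joint would pass 70% of its speed; a pose out of reach is approached as far as the arm can. A call is refused whole if a number of a shift passes 0.0625 or a number of a turn 10.7, either way. A call with a gripper value outside its range is refused whole. The fingers move at their own pace and stop on an object; "force" is the grip in N (left out, the last holds). Time passes only in rows, so rows that do not move let the fingers close. It gives the time, the measured TCP pose, the force and the opening at its end, in the units of the state.
- monitor.get_obs(): the state, without advancing time (a new reading comes with each control period).
- viewer.grab_frame(name): name is "side" or "top"; returns the picture (400x640x3 uint8, red, green, blue); there is no depth.
- viewer.calibration(name): a dict with "K" (3x3 intrinsics, pixels), "R" (3x3) and "t" (3): a world point X has camera coordinates R X + t. Camera axes: x right, y down, z forward; pixel columns grow to the right and rows downward; lengths in m; the calibration is good to about 2 mm. A picture is of the moment at which its call begins. calibration takes no time and is no camera call.
- job.hand_in(): hands the job in, once; it reports no verdict.
The state is a dict: "clock": time; "joints": joint angles; "qvel": joint speeds; "tau": joint torques, N m; "tcp_pos": TCP position; "orientation": TCP orientation; "contact_force": force on the tool from outside, world axes, zero at the start; "moment": the same for the moment, N m; "grip_width": finger opening in m.
Only numpy, scipy, OpenCV 4.12 (cv2) and the standard library are available. Lean on these libraries where they do the work, as an engineer would, in place of code of your own. Each camera call takes 0.05 s, during which the arm holds its last target.

## Working session

There is one attempt and no reset: what is moved stays moved. The work goes in short steps, Python scripts to look and compute and a tool call to move; the robot and the scene stay as the last step left them, time stands still between calls to the robot, and variables do not carry over. Pictures are saved under pics/ and viewed, and the job is handed in when it is done.

Besides the shell and the picture viewer there is one more tool, called after "Request:" as name([rows], argument=value, ...), one row to a line, values as JSON. drive_tool: Moves the arm, as the interface text tells. Its arguments: {"type":"object","properties":{"commands":{"type":"array"},"force":{"type":"number"}},"required":["commands"]}

```bash
mkdir -p pics; ls; python3 - <<'E'
from bench import monitor, viewer, job
import cv2
o=monitor.get_obs()
for k,v in o.items(): print(k,v)
for n in("side","top"):
    cv2.imwrite(f"pics/{n}0.png",viewer.grab_frame(n)[:,:,::-1]); c=viewer.calibration(n); print(n,c)
E
```

```text
pics
clock 0.0
joints [ 1.09188722  0.47775262  0.02235197  1.55647123 -0.01151124  1.10934795
 -0.08312566]
qvel [ 8.50732535e-05 -3.20532014e-04  8.63472607e-04  1.09386068e-04
 -8.69223070e-04 -1.51744256e-03 -8.30214006e-04]
tau [ 1.49432581e-04 -5.96441245e+01  1.60819151e+00 -2.81189328e+01
  1.25406639e-02  9.42642539e-03 -3.54675785e-05]
tcp_pos [ 0.24435623 -0.6285565   0.23034946]
orientation [-3.08599759e+00 -5.78773198e-01  7.38612063e-04]
contact_force [ 0.59394202  0.11848823 -0.0771984 ]
moment [-0.02898379 -0.02478733 -0.0081454 ]
grip_width 0.08563764674098204
side {'K': array([[393.82593287,   0.        , 322.16041325],
       [  0.        , 393.82593287, 201.65584076],
       [  0.        ,   0.        ,   1.        ]]), 'R': array([[-0.98256232, -0.18576033, -0.00802414],
       [-0.13370712,  0.73590324, -0.66375359],
       [ 0.12920407, -0.65110639, -0.74790827]]), 't': array([0.46537115, 0.10231411, 0.90087759])}
top {'K': array([[486.59587798,   0.        , 320.73937277],
       [  0.        , 486.59587798, 200.00389224],
       [  0.        ,   0.        ,   1.        ]]), 'R': array([[-0.00894733, -0.99976554,  0.01971811],
       [-0.98616312,  0.00555784, -0.16568469],
       [ 0.16553626, -0.02092771, -0.98598163]]), 't': array([0.04750707, 0.49476443, 1.28450276])}
```

View pics/side0.png

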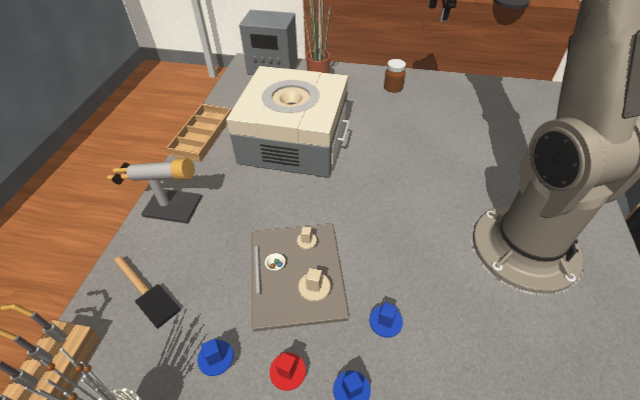

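View pics/top0.png

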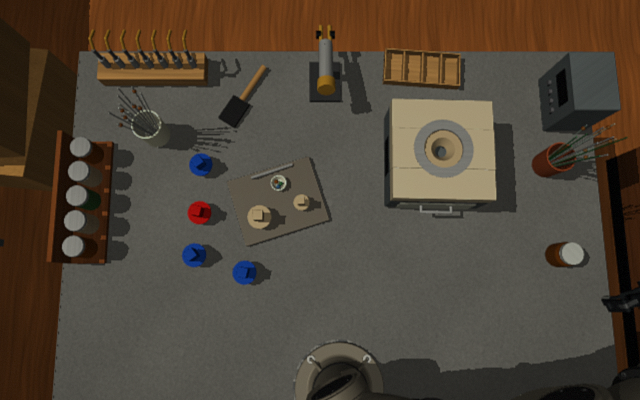

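Candidates (top view): large buff plug (259,216), small buff plug (302,202), blue ones at (200,165), (194,255) and (244,272), and a red one at (199,212). By the description I choose the large buff plug at (259,216). In the side view it is at (314,285).

```bash
python3 - <<'E'
import cv2,numpy as np
t=cv2.imread("pics/top0.png");s=cv2.imread("pics/side0.png")
a=cv2.resize(t[185:245,225:325],None,fx=6,fy=6,interpolation=cv2.INTER_CUBIC)
cv2.imwrite("pics/ct.png",a)
cv2.imwrite("pics/cs.png",cv2.resize(s[220:310,265:365],None,fx=6,fy=6,interpolation=cv2.INTER_CUBIC))
cv2.imwrite("pics/cv.png",cv2.resize(t[110:190,395:490],None,fx=6,fy=6,interpolation=cv2.INTER_CUBIC))
E
```

```text
(no output)
```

View pics/ct.png

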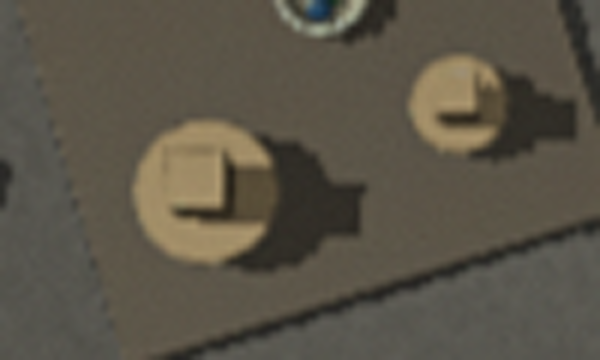

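View pics/cs.png

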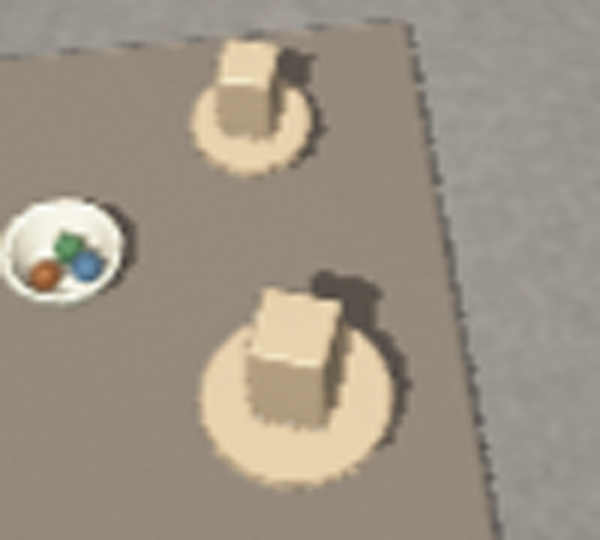

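View pics/cv.png

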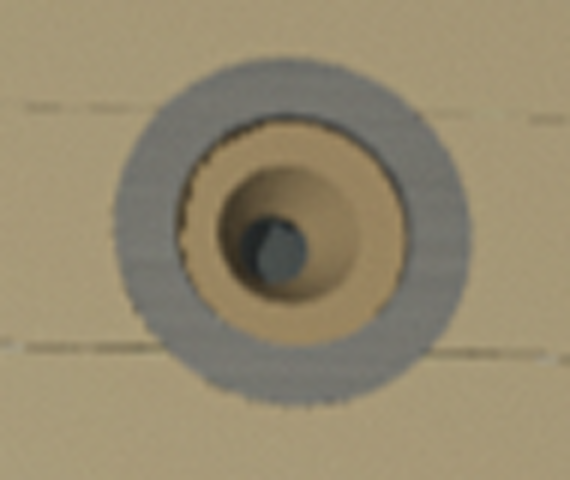

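```bash
cat > h.py <<'E'
import numpy as np,cv2
from bench import monitor, viewer, job
from scipy.optimize import least_squares
from scipy.spatial.transform import Rotation as Rn
C={n:viewer.calibration(n) for n in("side","top")}
def cast(n,p,z):
    c=C[n];p=np.atleast_2d(p).astype(float)
    d=np.c_[p,np.ones(len(p))]@np.linalg.inv(c["K"]).T@c["R"]
    o=-c["R"].T@c["t"]
    return (o+d*((z-o[2])/d[:,2])[:,None])[:,:2]
def proj(n,X):
    c=C[n];q=(np.atleast_2d(X)@c["R"].T+c["t"])@c["K"].T
    return q[:,:2]/q[:,2:]
def circ(P,r=None):
    f=(lambda v:np.hypot(*(P-v[:2]).T)-v[2]) if r is None else (lambda v:np.hypot(*(P-v[:2]).T)-r)
    s=least_squares(f,list(P.mean(0))+([.03] if r is None else []),loss="soft_l1",f_scale=.001)
    return s.x,np.sqrt(np.mean(s.fun**2))
E
cat > m.py <<'E'
from h import *
t=cv2.imread("pics/top0.png");s=cv2.imread("pics/side0.png")
for n,im,pts in(("top",t,{"plug":(259,222),"spare":(302,207)}),("side",s,{"plug":(302,290),"spare":(300,242)})):
    hsv=cv2.cvtColor(im,cv2.COLOR_BGR2HSV)
    for k,p in pts.items(): print(n,k,hsv[p[1],p[0]])
    print("slab",hsv[270,320] if n=="side" else hsv[190,265])
    m=((hsv[:,:,1]>70)&(hsv[:,:,0]>8)&(hsv[:,:,0]<30)).astype(np.uint8)
    if n=="side":m=((hsv[:,:,1]>50)&(hsv[:,:,2]>140)&(hsv[:,:,0]>8)&(hsv[:,:,0]<30)).astype(np.uint8)
    L,lab,st,ce=cv2.connectedComponentsWithStats(m)
    for k,p in pts.items():
        l=lab[p[1],p[0]]; print(k,st[l])
        if l==0: continue
        c=max(cv2.findContours((lab==l).astype(np.uint8),0,cv2.CHAIN_APPROX_NONE)[0],key=len)[:,0]
        z=.015+(.033 if k=="plug" else .0255)
        P=cast(n,c,z); print(k,circ(P),circ(P,.032 if k=="plug" else .022))
# grip top
ct=np.array([[163,147],[226,147],[226,210],[170,210]])/6-.5+.5/6+[225,185]
print("ctgrip",cast("top",ct,.091)); 
cs=np.array([[265,288],[343,303],[330,365],[248,352]])/6-.5+.5/6+[265,220]
g=cast("side",cs,.091);print("csgrip",g,g.mean(0))
for a in(g,cast("top",ct,.091)):
    d=np.diff(np.r_[a,a[:1]],axis=0);print(np.hypot(*d.T),np.degrees(np.arctan2(d[:,1],d[:,0]))%90, a.mean(0))
E
python3 m.py
```

```text
top plug [ 19  96 133]
top spare [ 19  92 163]
slab [23 56 91]
plug [247 205  25  24 472]
plug (array([0.44995377, 0.21004171, 0.03176653]), np.float64(0.0008596065475909575)) (array([0.44995952, 0.21005171]), np.float64(0.0008871142317323884))
spare [293 194  17  17 226]
spare (array([0.48999014, 0.09718156, 0.02199551]), np.float64(0.0008251463977396775)) (array([0.48999016, 0.09718127]), np.float64(0.0008253139979675813))
side plug [ 19  62 230]
side spare [ 19  62 231]
slab [ 19  62 217]
plug [298 268  33  34 785]
plug (array([0.45083561, 0.2141952 , 0.031958  ]), np.float64(0.007796579708802339)) (array([0.45083967, 0.21417769]), np.float64(0.007805433878212347))
spare [296 226  21  24 325]
spare (array([0.49200513, 0.09996249, 0.02312985]), np.float64(0.007121579231206782)) (array([0.49148888, 0.10053627]), np.float64(0.007409032072460247))
ctgrip [[0.46371499 0.22481652]
 [0.46355098 0.19754056]
 [0.43600326 0.19723959]
 [0.43615899 0.22139907]]
csgrip [[0.4614404  0.20023878]
 [0.43565396 0.20119379]
 [0.43546386 0.22412503]
 [0.46182876 0.22424001]] [0.44859674 0.2124494 ]
[0.02580412 0.02293203 0.02636515 0.02400437] [87.87900692  0.47496966  0.24986228 89.07299225] [0.44859674 0.2124494 ]
[0.02727645 0.02754937 0.02415998 0.0277671 ] [89.65548676  0.62595389 89.63066612  7.06963006] [0.44985705 0.21024893]
```

```bash
cat > v.py <<'E'
from h import *
t=cv2.imread("pics/top0.png");s=cv2.imread("pics/side0.png")
for n,im,(x0,y0,x1,y1) in(("top",t,(405,110,482,188)),("side",s,(255,73,325,119))):
    hsv=cv2.cvtColor(im,cv2.COLOR_BGR2HSV)
    m=np.zeros(im.shape[:2],np.uint8); m[y0:y1,x0:x1]=(hsv[y0:y1,x0:x1,1]<45)
    L,lab,st,ce=cv2.connectedComponentsWithStats(m)
    l=1+np.argmax(st[1:,4]); print(n,st[l])
    cs,h=cv2.findContours((lab==l).astype(np.uint8),cv2.RETR_CCOMP,cv2.CHAIN_APPROX_NONE)
    for c in cs:
        if len(c)>60:
            P=cast(n,c[:,0],.160); print(len(c),circ(P))
# kiln mouth in crop cv: hole ellipse
    if n=="top":
        q=np.array([[288,165],[218,233],[358,233],[288,302]])/6-.5+.5/6+[395,110]
        for z in(.160,.154,.148): P=cast(n,q,z); print(z,circ(P),P.mean(0))
o=monitor.get_obs();print(Rn.from_rotvec(o["orientation"]).as_matrix().round(3))
# dish
E
python3 v.py
```

```text
top [ 414  120   60   58 1518]
164 (array([ 0.60733423, -0.26533504,  0.07431456]), np.float64(0.0007428649262052482))
111 (array([ 0.6062721 , -0.26497873,  0.05096741]), np.float64(0.0006731061851277938))
0.16 (array([ 0.60574548, -0.26346567,  0.02979842]), np.float64(8.889609502692475e-05)) [ 0.60579545 -0.2634563 ]
0.154 (array([ 0.60741298, -0.26515873,  0.02994898]), np.float64(8.934524122085935e-05)) [ 0.60746319 -0.2651493 ]
0.148 (array([ 0.60908047, -0.26685178,  0.03009953]), np.float64(8.979438748210538e-05)) [ 0.60913094 -0.26684231]
side [ 255   73   70   46 2613]
253 (array([ 0.61318325, -0.27013707,  0.1099031 ]), np.float64(0.013371217620225981))
85 (array([ 0.60587424, -0.25933898,  0.04784677]), np.float64(0.001507518495301042))
[[ 0.932  0.362 -0.001]
 [ 0.362 -0.932  0.002]
 [-0.    -0.002 -1.   ]]
```

```bash
cat >> h.py <<'E'
def plan(tgt,yaw=None,n=None,step=.055,tilt=None):
    """print n rows from the present pose to tgt, tool pointing down with tool x at world yaw (deg)"""
    o=monitor.get_obs();p=o["tcp_pos"];R=Rn.from_rotvec(o["orientation"])
    x=R.as_matrix()[:,0]
    if yaw is None: yaw=np.degrees(np.arctan2(x[1],x[0]))
    G=Rn.from_matrix(np.array([[np.cos(np.radians(yaw)),np.sin(np.radians(yaw)),0],[np.sin(np.radians(yaw)),-np.cos(np.radians(yaw)),0],[0,0,-1]]))
    w=(R.inv()*G).as_rotvec()
    d=np.array(tgt)-p
    if n is None:n=int(max(np.ceil(np.linalg.norm(d)/step),np.ceil(np.degrees(np.linalg.norm(w))/9.5),1))
    print("t",round(o["clock"],2),"pos",p.round(4),"F",o["contact_force"].round(2),"w",round(o["grip_width"],4),"err",(d*1000).round(1),"turn",np.degrees(w).round(2),"n",n)
    for i in range(n):
        Ri=R*Rn.from_rotvec(w*i/n)
        print(Ri.inv().apply(d/n).round(4).tolist(),np.degrees(w/n).round(2).tolist())
E
python3 -c "
from h import *
plan([.5,-.4,.26],90)"
```

```text
t 0.1 pos [ 0.2444 -0.6286  0.2304] F [-0.72 -0.16  0.1 ] w 0.0852 err [255.6 228.6  29.6] turn [-9.000e-02 -5.000e-02 -6.875e+01] n 8
[0.0401, -0.0151, -0.0037] [-0.01, -0.01, -8.59]
[0.0419, -0.0089, -0.0037] [-0.01, -0.01, -8.59]
[0.0428, -0.0025, -0.0037] [-0.01, -0.01, -8.59]
[0.0427, 0.0039, -0.0037] [-0.01, -0.01, -8.59]
[0.0416, 0.0102, -0.0037] [-0.01, -0.01, -8.59]
[0.0396, 0.0163, -0.0037] [-0.01, -0.01, -8.59]
[0.0367, 0.0221, -0.0037] [-0.01, -0.01, -8.59]
[0.033, 0.0273, -0.0037] [-0.01, -0.01, -8.59]
```

Request:
drive_tool([
  {"linear": [0.04, -0.015, -0.004], "dr": [0, 0, -8.6], "jaw": 0},
  {"linear": [0.042, -0.009, -0.004], "dr": [0, 0, -8.6], "jaw": 0},
  {"linear": [0.043, -0.002, -0.004], "dr": [0, 0, -8.6], "jaw": 0},
  {"linear": [0.043, 0.004, -0.004], "dr": [0, 0, -8.6], "jaw": 0},
  {"linear": [0.042, 0.01, -0.004], "dr": [0, 0, -8.6], "jaw": 0},
  {"linear": [0.04, 0.016, -0.004], "dr": [0, 0, -8.6], "jaw": 0},
  {"linear": [0.037, 0.022, -0.004], "dr": [0, 0, -8.6], "jaw": 0},
  {"linear": [0.033, 0.027, -0.004], "dr": [0, 0, -8.6], "jaw": 0},
], force=60)

```text
clock: 1.1
tcp_pos: [0.4984, -0.3905, 0.2584]
orientation: [-2.181, -2.248, 0.003]
contact_force: [-0.5, -0.2, 0.5]
grip_width: 0.0851
```

```bash
python3 -c "
from h import *
plan([.54,0,.26],90)"
```

```text
t 1.1 pos [ 0.4984 -0.3905  0.2584] F [-0.51 -0.19  0.53] w 0.0851 err [ 41.6 390.5   1.6] turn [-0.48 -0.31  1.75] n 8
[0.0486, 0.0067, 0.0] [-0.06, -0.04, 0.22]
[0.0487, 0.0065, -0.0] [-0.06, -0.04, 0.22]
[0.0487, 0.0063, -0.0] [-0.06, -0.04, 0.22]
[0.0487, 0.0061, -0.0001] [-0.06, -0.04, 0.22]
[0.0487, 0.0059, -0.0001] [-0.06, -0.04, 0.22]
[0.0487, 0.0058, -0.0001] [-0.06, -0.04, 0.22]
[0.0488, 0.0056, -0.0002] [-0.06, -0.04, 0.22]
[0.0488, 0.0054, -0.0002] [-0.06, -0.04, 0.22]
```

Request:
drive_tool([
  {"linear": [0.05, 0.006, 0], "dr": [0, 0, 1], "jaw": 0},
  {"linear": [0.05, 0.006, 0], "dr": [0, 0, 0.5], "jaw": 0},
  {"linear": [0.05, 0.006, 0], "dr": [0, 0, 0], "jaw": 0},
  {"linear": [0.05, 0.006, 0], "dr": [0, 0, 0], "jaw": 0},
  {"linear": [0.05, 0.006, 0], "dr": [0, 0, 0], "jaw": 0},
  {"linear": [0.05, 0.004, 0], "dr": [0, 0, 0], "jaw": 0},
  {"linear": [0.05, 0.002, 0], "dr": [0, 0, 0], "jaw": 0},
  {"linear": [0.05, 0, 0], "dr": [0, 0, 0], "jaw": 0},
])

```text
clock: 2.1
tcp_pos: [0.5309, 0.022, 0.2579]
orientation: [-2.208, -2.217, 0.005]
contact_force: [0.7, -1.3, -0.4]
grip_width: 0.0856
```

```bash
python3 -c "
from h import *
plan([.4495,0.2112,.20],90)"
```

```text
t 2.1 pos [0.5309 0.022  0.2579] F [ 0.7  -1.33 -0.39] w 0.0856 err [-81.4 189.2 -57.9] turn [-0.62 -0.38  0.25] n 4
[0.0473, -0.02, 0.015] [-0.16, -0.1, 0.06]
[0.0473, -0.0201, 0.0149] [-0.16, -0.1, 0.06]
[0.0473, -0.0202, 0.0147] [-0.16, -0.1, 0.06]
[0.0473, -0.0202, 0.0146] [-0.16, -0.1, 0.06]
```

Request:
drive_tool([
  {"linear": [0.047, -0.02, 0.015], "dr": [-0.3, -0.2, 0], "jaw": 0},
  {"linear": [0.047, -0.02, 0.015], "dr": [-0.3, -0.2, 0], "jaw": 0},
  {"linear": [0.047, -0.02, 0.015], "dr": [0, 0, 0], "jaw": 0},
  {"linear": [0.044, -0.02, 0.013], "dr": [0, 0, 0], "jaw": 0},
  {"linear": [0, 0, 0], "dr": [0, 0, 0], "jaw": 0},
])

```text
clock: 2.72
tcp_pos: [0.4452, 0.2167, 0.1987]
orientation: [-2.208, -2.234, -0.001]
contact_force: [0.6, -0.3, -0.1]
grip_width: 0.0856
```

```bash
python3 -c "
from h import *
plan([.4495,0.2112,.10],90)"
```

```text
t 2.73 pos [0.4452 0.2167 0.1987] F [ 0.64 -0.33 -0.12] w 0.0856 err [  4.3  -5.5 -98.7] turn [-0.   -0.08  0.66] n 2
[-0.0028, 0.0021, 0.0493] [-0.0, -0.04, 0.33]
[-0.0028, 0.0021, 0.0493] [-0.0, -0.04, 0.33]
```

Request:
drive_tool([
  {"linear": [-0.003, 0.002, 0.025], "dr": [0, 0, 0.6], "jaw": 0},
  {"linear": [-0.002, 0.002, 0.025], "dr": [0, 0, 0], "jaw": 0},
  {"linear": [0, 0, 0.025], "dr": [0, 0, 0], "jaw": 0},
  {"linear": [0, 0, 0.02], "dr": [0, 0, 0], "jaw": 0},
  {"linear": [0, 0, 0], "dr": [0, 0, 0], "jaw": 0},
])

```text
clock: 3.35
tcp_pos: [0.4517, 0.2074, 0.101]
orientation: [2.224, 2.217, -0.001]
contact_force: [-0.5, 0.2, 0.3]
grip_width: 0.0852
```

```bash
python3 -c "
from h import *
plan([.4495,0.2112,.056],90)
for n in('side','top'): cv2.imwrite('pics/a_%s.png'%n,viewer.grab_frame(n)[:,:,::-1])
a=cv2.imread('pics/a_side.png')[190:330,230:400];b=cv2.imread('pics/a_top.png')[150:290,180:350]
cv2.imwrite('pics/a.png',cv2.resize(np.hstack([a,b]),None,fx=2.3,fy=2.3,interpolation=2))"
```

```text
t 3.35 pos [0.4517 0.2074 0.101 ] F [-0.48  0.19  0.34] w 0.0852 err [ -2.2   3.8 -45. ] turn [ 0.04  0.08 -0.19] n 1
[0.0038, -0.0022, 0.045] [0.04, 0.08, -0.19]
```

View pics/a.png

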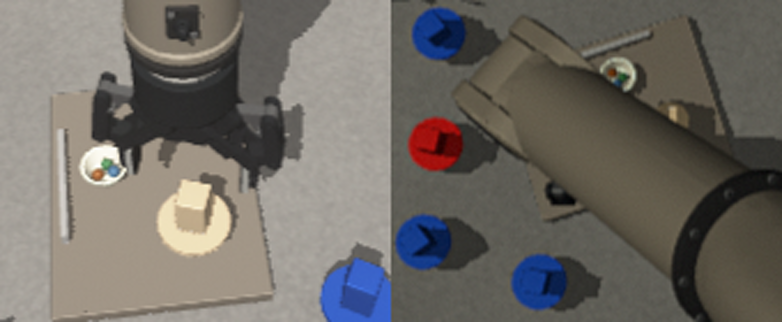

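```bash
python3 -c "
from h import *
print(proj('side',[[.4517,.2074,.101],[.4517,.2074,.114],[.4517+.043,.2074,.114],[.4517-.043,.2074,.114],[.4495,.2112,.091]]))
print(cast('top',[[280,183]],.033))"
```

```text
[[312.80247646 268.72906598]
 [312.62375121 265.01278178]
 [290.34521516 261.49863298]
 [335.23983164 268.58017382]
 [313.66404226 273.39411232]]
[[0.54447987 0.1554149 ]]
```

Request:
drive_tool([
  {"linear": [0.004, -0.002, 0.015], "dr": [0, 0, 0], "jaw": 0},
  {"linear": [0, 0, 0.012], "dr": [0, 0, 0], "jaw": 0},
  {"linear": [0, 0, 0.01], "dr": [0, 0, 0], "jaw": 0},
  {"linear": [0, 0, 0], "dr": [0, 0, 0], "jaw": 0},
])

```text
clock: 3.95
tcp_pos: [0.4519, 0.213, 0.0646]
orientation: [2.223, 2.215, 0.008]
contact_force: [0.2, 0.4, -0.1]
grip_width: 0.0852
```

Request:
drive_tool([
  {"linear": [-0.001, -0.002, 0.004], "dr": [0, 0, 0], "jaw": 0},
  {"linear": [0, 0, 0.004], "dr": [0, 0, 0], "jaw": 0},
  {"linear": [0, 0, 0], "dr": [0, 0, 0], "jaw": 0},
])

```text
clock: 4.32
tcp_pos: [0.45, 0.2121, 0.0563]
orientation: [2.223, 2.215, 0.009]
contact_force: [1.3, 0.1, 0.5]
grip_width: 0.0855
```

```bash
python3 -c "
from h import *
plan([.4495,0.2112,.056],90)"
```

```text
t 4.33 pos [0.45   0.2121 0.0563] F [1.29 0.09 0.53] w 0.0855 err [-0.5 -0.9 -0.3] turn [ 0.39 -0.07 -0.2 ] n 1
[-0.0009, -0.0005, 0.0003] [0.39, -0.07, -0.2]
```

Request:
drive_tool([
  {"linear": [-0.001, 0, 0], "dr": [0.4, 0, -0.2], "jaw": 0.4},
  {"linear": [0, 0, 0], "dr": [0, 0, 0], "jaw": 0.6},
  {"linear": [0, 0, 0], "dr": [0, 0, 0], "jaw": 1},
  {"linear": [0, 0, 0], "dr": [0, 0, 0], "jaw": 1},
  {"linear": [0, 0, 0], "dr": [0, 0, 0], "jaw": 1},
  {"linear": [0, 0, 0], "dr": [0, 0, 0], "jaw": 1},
], force=60)

```text
clock: 5.08
tcp_pos: [0.4505, 0.2111, 0.0568]
orientation: [-2.221, -2.221, -0.002]
contact_force: [0.1, 0.3, -0.7]
grip_width: 0.0255
```

```bash
python3 -c "
from h import *
plan([.4495,0.2112,.056],90)"
```

```text
t 5.08 pos [0.4505 0.2111 0.0568] F [ 0.13  0.3  -0.73] w 0.0255 err [-1.   0.1 -0.8] turn [ 0.01 -0.09 -0.01] n 1
[0.0001, -0.001, 0.0008] [0.01, -0.09, -0.01]
```

Request:
drive_tool([
  {"linear": [0, 0, -0.01], "dr": [0, 0, 0], "jaw": 1},
  {"linear": [0, 0, -0.03], "dr": [0, 0, 0], "jaw": 1},
  {"linear": [0, 0, -0.045], "dr": [0, 0, 0], "jaw": 1},
  {"linear": [0, 0, -0.045], "dr": [0, 0, 0], "jaw": 1},
  {"linear": [0, 0, -0.045], "dr": [0, 0, 0], "jaw": 1},
  {"linear": [0, 0, -0.035], "dr": [0, 0, 0], "jaw": 1},
  {"linear": [0, 0, 0], "dr": [0, 0, 0], "jaw": 1},
])

```text
clock: 5.95
tcp_pos: [0.4485, 0.2108, 0.2758]
orientation: [-2.218, -2.223, 0.001]
contact_force: [-1.2, 0.5, -2.4]
grip_width: 0.0252
```

```bash
python3 -c "
from h import *
plan([.606,-0.264,.265],90)
for n in('side','top'): cv2.imwrite('pics/b_%s.png'%n,viewer.grab_frame(n)[:,:,::-1])
a=cv2.imread('pics/b_side.png')[150:330,230:400]
cv2.imwrite('pics/b.png',cv2.resize(a,None,fx=3,fy=3,interpolation=2))"
```

```text
t 5.95 pos [0.4485 0.2108 0.2758] F [-1.15  0.52 -2.44] w 0.0252 err [ 157.5 -474.8  -10.8] turn [-0.1  -0.05  0.12] n 10
[-0.0475, 0.0156, 0.001] [-0.01, -0.0, 0.01]
[-0.0475, 0.0157, 0.001] [-0.01, -0.0, 0.01]
[-0.0475, 0.0157, 0.001] [-0.01, -0.0, 0.01]
[-0.0475, 0.0157, 0.001] [-0.01, -0.0, 0.01]
[-0.0475, 0.0157, 0.001] [-0.01, -0.0, 0.01]
[-0.0475, 0.0157, 0.001] [-0.01, -0.0, 0.01]
[-0.0475, 0.0157, 0.0011] [-0.01, -0.0, 0.01]
[-0.0475, 0.0157, 0.0011] [-0.01, -0.0, 0.01]
[-0.0475, 0.0157, 0.0011] [-0.01, -0.0, 0.01]
[-0.0475, 0.0157, 0.0011] [-0.01, -0.0, 0.01]
```

View pics/b.png

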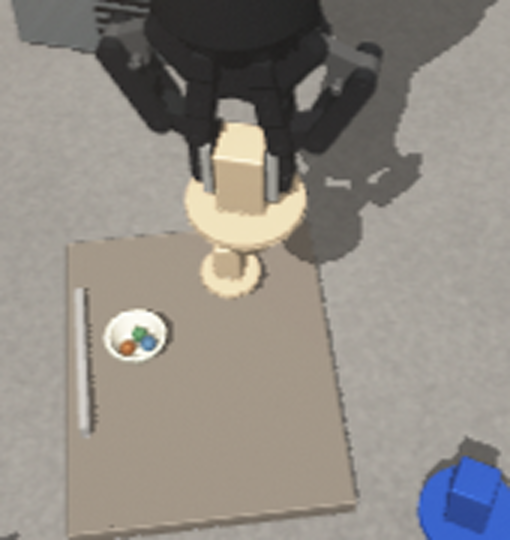

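The picture shows the plug held squarely by its grip at crop (240,175) and clear of the slab. The spare plug, dish and tweezers have not moved. Next is the carry to the kiln.

Request:
drive_tool([
  {"linear": [-0.025, 0.008, 0], "dr": [0, 0, 0], "jaw": 1},
  {"linear": [-0.045, 0.015, 0], "dr": [0, 0, 0], "jaw": 1},
  {"linear": [-0.055, 0.018, 0], "dr": [0, 0, 0], "jaw": 1},
  {"linear": [-0.055, 0.018, 0], "dr": [0, 0, 0], "jaw": 1},
  {"linear": [-0.055, 0.018, 0.001], "dr": [0, 0, 0], "jaw": 1},
  {"linear": [-0.055, 0.018, 0.001], "dr": [0, 0, 0], "jaw": 1},
  {"linear": [-0.055, 0.018, 0.001], "dr": [0, 0, 0], "jaw": 1},
  {"linear": [-0.05, 0.016, 0.001], "dr": [0, 0, 0], "jaw": 1},
])

```text
clock: 7.05
tcp_pos: [0.5733, -0.1913, 0.2519]
orientation: [-2.187, -2.223, 0.034]
contact_force: [1.1, 0.0, -1.1]
grip_width: 0.0255
```

```bash
python3 -c "
from h import *
plan([.606,-0.264,.25],90)"
```

```text
t 7.05 pos [ 0.5733 -0.1913  0.2519] F [ 1.13  0.04 -1.07] w 0.0255 err [ 32.7 -72.7  -1.9] turn [-1.82 -0.04  0.96] n 2
[-0.0366, 0.0158, 0.0004] [-0.91, -0.02, 0.48]
[-0.0365, 0.0161, 0.0007] [-0.91, -0.02, 0.48]
```

Request:
drive_tool([
  {"linear": [-0.03, 0.014, 0], "dr": [-0.5, 0, 0.5], "jaw": 1},
  {"linear": [-0.025, 0.01, 0], "dr": [0, 0, 0], "jaw": 1},
  {"linear": [-0.01, 0.005, 0], "dr": [0, 0, 0], "jaw": 1},
  {"linear": [0, 0, 0], "dr": [0, 0, 0], "jaw": 1},
])

```text
clock: 7.55
tcp_pos: [0.5991, -0.2618, 0.2408]
orientation: [-2.198, -2.202, 0.036]
contact_force: [-0.3, -0.0, -1.4]
grip_width: 0.0258
```

```bash
python3 -c "
from h import *
plan([.606,-0.264,.25],90)"
```

```text
t 7.55 pos [ 0.5991 -0.2618  0.2408] F [-0.29 -0.01 -1.4 ] w 0.0258 err [ 6.9 -2.2  9.2] turn [-2.17 -0.28  0.09] n 1
[-0.0022, 0.0066, -0.0095] [-2.17, -0.28, 0.09]
```

Request:
drive_tool([
  {"linear": [-0.001, 0.004, -0.006], "dr": [-1.2, -0.2, 0], "jaw": 1},
  {"linear": [-0.001, 0.002, -0.003], "dr": [-0.9, -0.1, 0], "jaw": 1},
  {"linear": [0, 0, 0], "dr": [0, 0, 0], "jaw": 1},
])

```text
clock: 7.92
tcp_pos: [0.6056, -0.2599, 0.2503]
orientation: [2.215, 2.228, 0.002]
contact_force: [-0.2, -0.7, -0.9]
grip_width: 0.0253
```

```bash
python3 -c "
from h import *
plan([.606,-0.264,.25],90)
for n in('side','top'): cv2.imwrite('pics/c_%s.png'%n,viewer.grab_frame(n)[:,:,::-1])
a=cv2.imread('pics/c_side.png')[20:180,210:370];b=cv2.imread('pics/c_top.png')[80:240,370:530]
cv2.imwrite('pics/c.png',cv2.resize(np.hstack([a,b]),None,fx=2.5,fy=2.5,interpolation=2))"
```

```text
t 7.92 pos [ 0.6056 -0.2599  0.2503] F [-0.22 -0.67 -0.92] w 0.0253 err [ 0.4 -4.1 -0.3] turn [ 0.05 -0.04  0.35] n 1
[-0.0041, 0.0004, 0.0003] [0.05, -0.04, 0.35]
```

View pics/c.png

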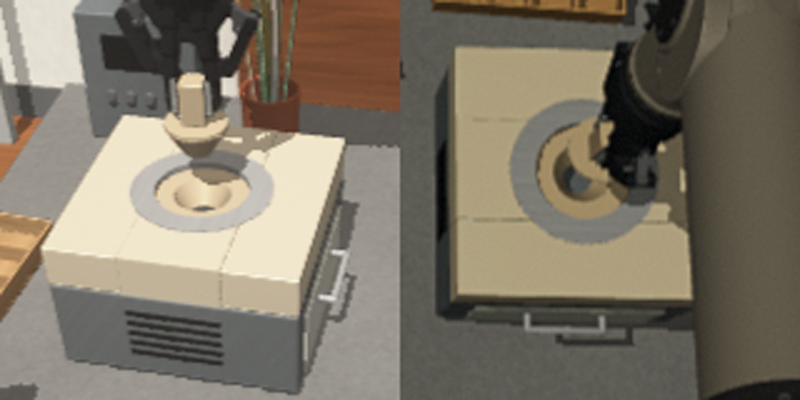

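Request:
drive_tool([
  {"linear": [-0.002, 0.001, 0.01], "dr": [0, 0, 0.3], "jaw": 1},
  {"linear": [-0.001, 0, 0.016], "dr": [0, 0, 0], "jaw": 1},
  {"linear": [0, 0, 0.016], "dr": [0, 0, 0], "jaw": 1},
  {"linear": [0, 0, 0.01], "dr": [0, 0, 0], "jaw": 1},
  {"linear": [0, 0, 0], "dr": [0, 0, 0], "jaw": 1},
])

```text
clock: 8.65
tcp_pos: [0.6055, -0.2628, 0.1923]
orientation: [-2.218, -2.219, 0.001]
contact_force: [0.1, -0.0, -0.8]
grip_width: 0.0251
```

```bash
python3 -c "
from h import *
plan([.607,-0.2635,.19],90);plan([.607,-0.2635,.19],90)"
```

```text
t 8.65 pos [ 0.6055 -0.2628  0.1923] F [ 0.14 -0.03 -0.81] w 0.0251 err [ 1.5 -0.7 -2.3] turn [-0.18 -0.12  0.03] n 1
[-0.0007, 0.0016, 0.0023] [-0.18, -0.12, 0.03]
t 8.65 pos [ 0.6055 -0.2628  0.1923] F [ 0.14 -0.03 -0.81] w 0.0251 err [ 1.5 -0.7 -2.3] turn [-0.18 -0.12  0.03] n 1
[-0.0007, 0.0016, 0.0023] [-0.18, -0.12, 0.03]
```

Request:
drive_tool([
  {"linear": [0, 0.001, 0.003], "dr": [-0.1, -0.1, 0], "jaw": 1},
  {"linear": [0, 0, 0.003], "dr": [0, 0, 0], "jaw": 1},
  {"linear": [0, 0, 0.001], "dr": [0, 0, 0], "jaw": 1},
])

```text
clock: 9.02
tcp_pos: [0.6073, -0.2629, 0.1859]
orientation: [2.22, 2.221, 0.0]
contact_force: [-0.3, 0.2, -0.5]
grip_width: 0.0251
```

Request:
drive_tool([
  {"linear": [0, 0, 0.002], "dr": [0, 0, 0], "jaw": 1},
  {"linear": [0, 0, 0.001], "dr": [0, 0, 0], "jaw": 1},
])

```text
clock: 9.28
tcp_pos: [0.6076, -0.263, 0.1832]
orientation: [2.22, 2.221, 0.001]
contact_force: [0.5, -0.7, -2.1]
grip_width: 0.0251
```

```bash
python3 -c "
from h import *
plan([.607,-0.2635,.19],90)"
```

```text
t 9.28 pos [ 0.6076 -0.263   0.1832] F [ 0.49 -0.71 -2.09] w 0.0251 err [-0.6 -0.5  6.8] turn [0.08 0.04 0.03] n 1
[-0.0005, -0.0005, -0.0068] [0.08, 0.04, 0.03]
```

Request:
drive_tool([
  {"linear": [0, 0, 0.002], "dr": [0, 0, 0], "jaw": 1},
  {"linear": [0, 0, 0.001], "dr": [0, 0, 0], "jaw": 1},
])

```text
clock: 9.52
tcp_pos: [0.6076, -0.263, 0.1802]
orientation: [2.22, 2.221, 0.001]
contact_force: [-0.7, 0.5, -1.6]
grip_width: 0.0254
```

Request:
drive_tool([
  {"linear": [0, 0, 0.002], "dr": [0, 0, 0], "jaw": 1},
  {"linear": [0, 0, 0.001], "dr": [0, 0, 0], "jaw": 1},
])

```text
clock: 9.78
tcp_pos: [0.6076, -0.2631, 0.177]
orientation: [2.22, 2.221, 0.001]
contact_force: [-0.1, -0.4, -1.4]
grip_width: 0.0253
```

Request:
drive_tool([
  {"linear": [0, 0, 0.001], "dr": [0, 0, 0], "jaw": 1},
  {"linear": [0, 0, 0.001], "dr": [0, 0, 0], "jaw": 1},
])

```text
clock: 10.02
tcp_pos: [0.6076, -0.2631, 0.1748]
orientation: [2.22, 2.221, 0.001]
contact_force: [0.4, 0.2, -2.0]
grip_width: 0.025
```

Request:
drive_tool([
  {"linear": [0, 0, 0.001], "dr": [0, 0, 0], "jaw": 1},
  {"linear": [0, 0, 0.001], "dr": [0, 0, 0], "jaw": 1},
])

```text
clock: 10.28
tcp_pos: [0.6076, -0.2635, 0.1731]
orientation: [2.22, 2.22, 0.0]
contact_force: [-1.9, -0.9, 2.8]
grip_width: 0.0253
```

Request:
drive_tool([
  {"linear": [-0.0005, -0.001, 0], "dr": [0, 0, 0], "jaw": 1},
  {"linear": [0, 0, 0], "dr": [0, 0, 0], "jaw": 1},
])

```text
clock: 10.52
tcp_pos: [0.6065, -0.264, 0.173]
orientation: [2.22, 2.22, 0.001]
contact_force: [0.3, 0.4, -3.1]
grip_width: 0.0253
```

Request:
drive_tool([
  {"linear": [0, 0, 0.001], "dr": [0, 0, 0], "jaw": 1},
  {"linear": [0, 0, 0.0005], "dr": [0, 0, 0], "jaw": 1},
])

```text
clock: 10.78
tcp_pos: [0.6066, -0.2641, 0.1715]
orientation: [2.22, 2.22, 0.001]
contact_force: [-0.8, -0.6, 0.4]
grip_width: 0.0257
```

```bash
python3 -c "
from h import *
plan([.607,-0.2635,.19],90);print(monitor.get_obs()['moment'])"
```

```text
t 10.78 pos [ 0.6066 -0.2641  0.1715] F [-0.85 -0.6   0.42] w 0.0257 err [ 0.4  0.6 18.5] turn [0.12 0.08 0.01] n 1
[0.0006, 0.0004, -0.0185] [0.12, 0.08, 0.01]
[-0.15731887  0.19335794 -0.01016028]
```

Request:
drive_tool([
  {"linear": [-0.0005, -0.0008, 0], "dr": [0, 0, 0], "jaw": 1},
  {"linear": [0, 0, 0.001], "dr": [0, 0, 0], "jaw": 1},
])

```text
clock: 11.02
tcp_pos: [0.606, -0.2647, 0.1706]
orientation: [2.219, 2.22, 0.001]
contact_force: [1.7, -1.4, 0.5]
grip_width: 0.0253
```

Request:
drive_tool([
  {"linear": [0, 0, 0.001], "dr": [0, 0, 0], "jaw": 1},
  {"linear": [0, 0, 0.0005], "dr": [0, 0, 0], "jaw": 1},
])

```text
clock: 11.28
tcp_pos: [0.6062, -0.2649, 0.1701]
orientation: [2.219, 2.219, 0.001]
contact_force: [-2.3, 0.7, 4.9]
grip_width: 0.0252
```

```bash
python3 -c "
from h import *
plan([.607,-0.2635,.19],90);print(monitor.get_obs()['moment'])"
```

```text
t 11.28 pos [ 0.6062 -0.2649  0.1701] F [-2.3   0.69  4.93] w 0.0252 err [ 0.8  1.4 19.9] turn [ 0.18  0.13 -0.01] n 1
[0.0014, 0.0009, -0.0199] [0.18, 0.13, -0.01]
[0.17432263 0.56887242 0.07590862]
```

Request:
drive_tool([
  {"linear": [0, -0.0008, 0], "dr": [0.1, 0.1, 0], "jaw": 1},
  {"linear": [0, 0, 0.0005], "dr": [0, 0, 0], "jaw": 1},
])

```text
clock: 11.52
tcp_pos: [0.6062, -0.2649, 0.1702]
orientation: [2.219, 2.219, 0.003]
contact_force: [-2.2, -0.4, 6.7]
grip_width: 0.0253
```

Request:
drive_tool([
  {"linear": [0, 0, 0.001], "dr": [0, 0, 0], "jaw": 1},
  {"linear": [0, 0, 0.0005], "dr": [0, 0, 0], "jaw": 1},
])

```text
clock: 11.78
tcp_pos: [0.6062, -0.2649, 0.1702]
orientation: [2.219, 2.219, 0.003]
contact_force: [-1.7, -0.3, 3.8]
grip_width: 0.0253
```

```bash
python3 -c "
from h import *
plan([.607,-0.2635,.19],90);print(monitor.get_obs()['moment'])"
```

```text
t 11.78 pos [ 0.6062 -0.2649  0.1702] F [-1.73 -0.31  3.79] w 0.0253 err [ 0.8  1.4 19.8] turn [ 0.19  0.06 -0.01] n 1
[0.0014, 0.0009, -0.0198] [0.19, 0.06, -0.01]
[-0.00635006  0.27221675 -0.04068221]
```

Request:
drive_tool([
  {"linear": [0, -0.001, 0.0004], "dr": [0, 0, 0], "jaw": 1},
])

```text
clock: 11.9
tcp_pos: [0.6061, -0.265, 0.1702]
orientation: [2.218, 2.218, 0.005]
contact_force: [3.6, -0.2, 1.6]
grip_width: 0.0256
```

Request:
drive_tool([
  {"linear": [0, 0.001, 0.0004], "dr": [0, 0, 0], "jaw": 1},
])

```text
clock: 12.02
tcp_pos: [0.6063, -0.265, 0.1701]
orientation: [2.219, 2.219, 0.003]
contact_force: [-7.0, 0.6, 9.6]
grip_width: 0.0251
```

Request:
drive_tool([
  {"linear": [-0.001, 0, 0.0004], "dr": [0, 0, 0], "jaw": 1},
])

```text
clock: 12.15
tcp_pos: [0.6062, -0.265, 0.1702]
orientation: [2.219, 2.22, 0.003]
contact_force: [-1.6, 3.9, 7.0]
grip_width: 0.0252
```

Request:
drive_tool([
  {"linear": [0.001, 0, 0.0004], "dr": [0, 0, 0], "jaw": 1},
])

```text
clock: 12.28
tcp_pos: [0.6062, -0.2649, 0.1702]
orientation: [2.219, 2.219, 0.002]
contact_force: [-0.5, -3.8, 4.4]
grip_width: 0.0254
```

```bash
python3 -c "
from h import *
plan([.607,-0.2635,.19],90);print(monitor.get_obs()['moment'])"
```

```text
t 12.28 pos [ 0.6062 -0.2649  0.1702] F [-0.47 -3.82  4.37] w 0.0254 err [ 0.8  1.4 19.8] turn [ 0.2   0.09 -0.01] n 1
[0.0014, 0.0009, -0.0198] [0.2, 0.09, -0.01]
[-0.87106521  0.06139328  0.01804327]
```

Request:
drive_tool([
  {"linear": [0, 0, 0.001], "dr": [0, 0, 0], "jaw": 1},
  {"linear": [0, 0, 0.001], "dr": [0, 0, 0], "jaw": 1},
])

```text
clock: 12.52
tcp_pos: [0.6063, -0.265, 0.1701]
orientation: [2.219, 2.218, 0.002]
contact_force: [-3.0, 0.7, 11.0]
grip_width: 0.0251
```

```bash
python3 -c "
from h import *
plan([.6062,-0.2649,.1701],90);print(monitor.get_obs()['moment'])"
```

```text
t 12.53 pos [ 0.6063 -0.265   0.1701] F [-3.01  0.7  11.03] w 0.0251 err [-0.1  0.1 -0. ] turn [ 0.21  0.12 -0.02] n 1
[0.0001, -0.0001, 0.0] [0.21, 0.12, -0.02]
[0.22973796 0.72199864 0.02095921]
```

Request:
drive_tool([
  {"linear": [0, -0.0003, 0.001], "dr": [0, 0, 0], "jaw": 1},
  {"linear": [0, -0.0003, 0.001], "dr": [0, 0, 0], "jaw": 1},
  {"linear": [0, -0.0003, 0.001], "dr": [0, 0, 0], "jaw": 1},
])

```text
clock: 12.9
tcp_pos: [0.6062, -0.265, 0.1701]
orientation: [2.218, 2.216, 0.003]
contact_force: [-2.3, -0.1, 9.1]
grip_width: 0.0253
```

Request:
drive_tool([
  {"linear": [0, -0.0003, 0.001], "dr": [0, 0, 0], "jaw": 1},
  {"linear": [0, -0.0003, 0.001], "dr": [0, 0, 0], "jaw": 1},
])

```text
clock: 13.15
tcp_pos: [0.6062, -0.2649, 0.1701]
orientation: [2.217, 2.215, 0.004]
contact_force: [-1.5, 0.8, 8.4]
grip_width: 0.0251
```

Request:
drive_tool([
  {"linear": [0, -0.0003, 0.001], "dr": [0, 0, 0], "jaw": 1},
  {"linear": [0, -0.0003, 0.001], "dr": [0, 0, 0], "jaw": 1},
  {"linear": [0, -0.0003, 0.001], "dr": [0, 0, 0], "jaw": 1},
])

```text
clock: 13.52
tcp_pos: [0.6062, -0.2649, 0.1701]
orientation: [2.215, 2.214, 0.005]
contact_force: [-1.6, 0.7, 9.1]
grip_width: 0.0253
```

```bash
python3 -c "
from h import *
plan([.6062,-0.2649,.1701],90);print(monitor.get_obs()['moment'])
from scipy.optimize import brentq
# 2D: lowest pose of the tilted plug in the cup (axisymmetric approx), coordinates rel cup mouth
cupR=[(15.1,-24),(30.5,0)]
def dense(a,b,n=60): return np.linspace(a,b,n)
pl=np.vstack([dense((14,0),(32,28)),dense((32,28),(32,33),5)]);pl=np.vstack([pl,pl*[-1,1]])
def need(th,x):
    c,s=np.cos(th),np.sin(th);q=pl@np.array([[c,-s],[s,c]])+[x,0]
    # plug pts vs cup wall line |r|<=15.1+(z+24)*.6417 for -24<z<0 ; need shift up h
    hs=[]
    lo,hi=-40,10
    ang=None
    def bad(h):
        z=q[:,1]+h;r=abs(q[:,0]);m=(z>-24)&(z<0)
        w=15.1+(z+24)*.64167
        if np.any(r[m]>w[m]+1e-6): return True
        # cup corners inside the plug polygon
        for cx,cz in[(15.1,-24),(-15.1,-24),(30.5,0),(-30.5,0)]:
            v=np.array([[c,s],[-s,c]])@np.array([cx-x,cz-h]) 
            # rotate back: local = (p)*R^-1
            v=np.linalg.solve(np.array([[c,-s],[s,c]]).T,np.array([cx-x,cz-h]))
            if 0<v[1]<33 and abs(v[0])<min(14+v[1]*18/28,32)-1e-6: return True
        return False
    h=-15
    while not bad(h) and h>-30:h-=.05
    return h
for th in(0,5,7,9):
    t=np.radians(th);r=[(need(t,x),x) for x in np.arange(-6,6.1,.25)]
    h,x=min(r);c,s=np.cos(t),np.sin(t)
    tc=np.array([0,41.8])@np.array([[c,-s],[s,c]])+[x,h]
    print(th,'h',round(h,2),'x',x,'rise',round(h+25.5,2),'tcp',tc.round(2), 'tcp shift',(tc-[0,16.3]).round(2))
"
```

```text
t 13.53 pos [ 0.6062 -0.2649  0.1701] F [-1.57  0.65  9.15] w 0.0253 err [ 0.  0. -0.] turn [ 0.53  0.26 -0.04] n 1
[0.0, 0.0, 0.0] [0.53, 0.26, -0.04]
[ 0.19563505  0.58922484 -0.02211284]
0 h -25.7 x 0.0 rise -0.2 tcp [ 0.  16.1] tcp shift [ 0.  -0.2]
5 h -23.15 x -2.5 rise 2.35 tcp [ 1.14 18.49] tcp shift [1.14 2.19]
7 h -22.2 x -3.25 rise 3.3 tcp [ 1.84 19.29] tcp shift [1.84 2.99]
9 h -21.3 x -4.25 rise 4.2 tcp [ 2.29 19.99] tcp shift [2.29 3.69]
```

The push averaged just under 11 N and the tool crept over by half a degree. I'll repeat it upright and slightly firmer.

Request:
drive_tool([
  {"linear": [0, 0, 0.0008], "dr": [0.5, 0.2, 0], "jaw": 1},
  {"linear": [0, -0.0002, 0.0012], "dr": [0.2, 0.1, 0], "jaw": 1},
])

```text
clock: 13.78
tcp_pos: [0.6063, -0.265, 0.1701]
orientation: [-2.221, -2.219, 0.002]
contact_force: [-2.9, 1.1, 11.7]
grip_width: 0.0256
```

```bash
python3 -c "
from h import *
plan([.6062,-0.2649,.1701],90);print(monitor.get_obs()['moment'])"
```

```text
t 13.78 pos [ 0.6063 -0.265   0.1701] F [-2.94  1.1  11.68] w 0.0256 err [-0.1  0.1 -0. ] turn [-0.13 -0.01 -0.05] n 1
[0.0001, -0.0001, 0.0] [-0.13, -0.01, -0.05]
[0.08017431 0.60978237 0.02331998]
```

Request:
drive_tool([
  {"linear": [0, -0.0002, 0.0011], "dr": [0, 0, 0], "jaw": 1},
  {"linear": [0, -0.0002, 0.0011], "dr": [0.1, 0.05, 0], "jaw": 1},
  {"linear": [0, -0.0002, 0.0011], "dr": [0.1, 0.05, 0], "jaw": 1},
])

```text
clock: 14.15
tcp_pos: [0.6063, -0.265, 0.1702]
orientation: [-2.22, -2.218, 0.004]
contact_force: [-2.8, 0.4, 9.6]
grip_width: 0.0253
```

Request:
drive_tool([
  {"linear": [0, -0.0002, 0.0012], "dr": [0.1, 0.05, 0], "jaw": 1},
  {"linear": [0, -0.0002, 0.0012], "dr": [0.1, 0.05, 0], "jaw": 1},
])

```text
clock: 14.4
tcp_pos: [0.6064, -0.265, 0.1702]
orientation: [-2.219, -2.216, 0.005]
contact_force: [-2.8, 0.9, 9.9]
grip_width: 0.0251
```

Request:
drive_tool([
  {"linear": [0, -0.0002, 0.0012], "dr": [0.1, 0.05, 0], "jaw": 1},
  {"linear": [0, -0.0002, 0.0012], "dr": [0.1, 0.05, 0], "jaw": 1},
  {"linear": [0, -0.0002, 0.0012], "dr": [0.1, 0.05, 0], "jaw": 1},
])

```text
clock: 14.78
tcp_pos: [0.6064, -0.265, 0.1702]
orientation: [-2.217, -2.213, 0.007]
contact_force: [-3.0, 0.5, 10.0]
grip_width: 0.0255
```

```bash
python3 -c "
from h import *
plan([.6062,-0.2649,.1701],90);print(monitor.get_obs()['moment'])"
```

```text
t 14.78 pos [ 0.6064 -0.265   0.1702] F [-2.96  0.53 10.  ] w 0.0255 err [-0.2  0.1 -0.1] turn [-0.55 -0.19 -0.09] n 1
[0.0001, -0.0002, 0.0001] [-0.55, -0.19, -0.09]
[ 0.10207535  0.4869182  -0.03072102]
```

Pressed home: about 12 N on the seat for 0.9 s (10 N measured plus the plug's weight), with z steady at 0.170. Now the rock: about 3 mm of rise and 1.8 mm of sideways shift at 7°, about tool x.

Request:
drive_tool([
  {"linear": [0, 0, -0.0005], "dr": [-0.5, -0.2, 0], "jaw": 1},
  {"linear": [0, 0.0005, -0.001], "dr": [2, 0, 0], "jaw": 1},
  {"linear": [0, 0.0005, -0.001], "dr": [2, 0, 0], "jaw": 1},
])

```text
clock: 15.15
tcp_pos: [0.6072, -0.2647, 0.1717]
orientation: [-2.187, -2.183, 0.078]
contact_force: [0.8, -0.1, 0.4]
grip_width: 0.0252
```

```bash
python3 -c "
from h import *
plan([.6062,-0.2649,.1701],90);print(monitor.get_obs()['moment'])"
```

```text
t 15.15 pos [ 0.6072 -0.2647  0.1717] F [ 0.75 -0.1   0.39] w 0.0252 err [-1.  -0.2 -1.6] turn [-4.09 -0.02 -0.09] n 1
[-0.0002, -0.0009, 0.0016] [-4.09, -0.02, -0.09]
[-0.11717343 -0.41052278  0.06270523]
```

Request:
drive_tool([
  {"linear": [0, 0.0004, -0.0008], "dr": [1.6, 0, 0], "jaw": 1},
  {"linear": [0, 0.0004, -0.0006], "dr": [1.5, 0, 0], "jaw": 1},
  {"linear": [0, 0, 0.0003], "dr": [0, 0, 0], "jaw": 1},
])

```text
clock: 15.52
tcp_pos: [0.608, -0.2647, 0.1727]
orientation: [-2.156, -2.153, 0.139]
contact_force: [-1.6, -0.2, 5.6]
grip_width: 0.025
```

```bash
python3 -c "
from h import *
plan([.6062,-0.2649,.1701],90);print(monitor.get_obs()['moment'])"
```

```text
t 15.53 pos [ 0.608  -0.2647  0.1727] F [-1.62 -0.18  5.58] w 0.025 err [-1.8 -0.2 -2.6] turn [-7.42 -0.02 -0.08] n 1
[-0.0002, -0.0015, 0.0028] [-7.42, -0.02, -0.08]
[-0.02467652  0.28950516  0.07527685]
```

Request:
drive_tool([
  {"linear": [0, 0, 0.0001], "dr": [0, 0, 0], "jaw": 1},
  {"linear": [0, 0, 0.0002], "dr": [0, 0, 0], "jaw": 1},
])

```text
clock: 15.78
tcp_pos: [0.608, -0.2646, 0.1727]
orientation: [-2.156, -2.153, 0.14]
contact_force: [-0.7, 0.1, 4.7]
grip_width: 0.0252
```

```bash
python3 -c "
from h import *
plan([.6062,-0.2649,.1701],90);print(monitor.get_obs()['moment'])"
```

```text
t 15.78 pos [ 0.608  -0.2646  0.1727] F [-0.74  0.11  4.72] w 0.0252 err [-1.8 -0.3 -2.6] turn [-7.43 -0.01 -0.08] n 1
[-0.0003, -0.0015, 0.0028] [-7.43, -0.01, -0.08]
[-0.04363049  0.01459102  0.07208921]
```

Request:
drive_tool([
  {"linear": [0, 0, -0.0001], "dr": [-0.2, 0, 0], "jaw": 1},
  {"linear": [0, 0, 0], "dr": [0, 0, 0], "jaw": 1},
])

```text
clock: 16.02
tcp_pos: [0.6079, -0.2647, 0.1727]
orientation: [-2.158, -2.155, 0.136]
contact_force: [-0.1, 0.8, 3.9]
grip_width: 0.0253
```

```bash
python3 -c "
from h import *
plan([.6062,-0.2649,.1701],90);print(monitor.get_obs()['moment'])"
```

```text
t 16.02 pos [ 0.6079 -0.2647  0.1727] F [-0.08  0.8   3.95] w 0.0253 err [-1.7 -0.2 -2.6] turn [-7.22 -0.01 -0.08] n 1
[-0.0002, -0.0014, 0.0028] [-7.22, -0.01, -0.08]
[-0.09058355 -0.10281864  0.00417007]
```

Request:
drive_tool([
  {"linear": [0, 0, -0.0002], "dr": [0, 0, 0], "jaw": 1},
  {"linear": [0, 0, -0.0001], "dr": [0, 0, 0], "jaw": 1},
])

```text
clock: 16.27
tcp_pos: [0.6079, -0.2647, 0.1727]
orientation: [-2.158, -2.155, 0.136]
contact_force: [0.4, -0.7, 2.2]
grip_width: 0.0254
```

Request:
drive_tool([
  {"linear": [0, 0, 0], "dr": [0, 0, 0], "jaw": 1},
  {"linear": [0, 0, 0], "dr": [0, 0, 0], "jaw": 1},
])

```text
clock: 16.52
tcp_pos: [0.6079, -0.2646, 0.1728]
orientation: [-2.158, -2.155, 0.136]
contact_force: [-0.0, 0.3, 4.1]
grip_width: 0.0251
```

```bash
python3 -c "
from h import *
plan([.6062,-0.2649,.1701],90);print(monitor.get_obs()['moment'])"
```

```text
t 16.52 pos [ 0.6079 -0.2646  0.1728] F [-0.02  0.32  4.13] w 0.0251 err [-1.7 -0.3 -2.7] turn [-7.23 -0.02 -0.08] n 1
[-0.0003, -0.0014, 0.0029] [-7.23, -0.02, -0.08]
[-0.09207121 -0.12375976  0.01557175]
```

Request:
drive_tool([
  {"linear": [0, 0, -0.0001], "dr": [0, 0, 0], "jaw": 1},
  {"linear": [0, 0, -0.0001], "dr": [0, 0, 0], "jaw": 1},
  {"linear": [0, 0, -0.0001], "dr": [0, 0, 0], "jaw": 1},
])

```text
clock: 16.9
tcp_pos: [0.6079, -0.2647, 0.1728]
orientation: [-2.157, -2.155, 0.136]
contact_force: [0.1, -0.8, 1.8]
grip_width: 0.0252
```

Request:
drive_tool([
  {"linear": [0, 0, -0.0001], "dr": [0, 0, 0], "jaw": 1},
  {"linear": [0, 0, -0.0001], "dr": [0, 0, 0], "jaw": 1},
])

```text
clock: 17.15
tcp_pos: [0.6079, -0.2647, 0.1728]
orientation: [-2.157, -2.155, 0.136]
contact_force: [0.3, 0.1, 1.9]
grip_width: 0.0253
```

Request:
drive_tool([
  {"linear": [0, 0, -0.0001], "dr": [0, 0, 0], "jaw": 1},
  {"linear": [0, 0, -0.0001], "dr": [0, 0, 0], "jaw": 1},
])

```text
clock: 17.4
tcp_pos: [0.6079, -0.2647, 0.1728]
orientation: [-2.157, -2.154, 0.136]
contact_force: [0.8, -0.3, 1.0]
grip_width: 0.0252
```

```bash
python3 -c "
from h import *
plan([.6062,-0.2649,.1701],90);print(monitor.get_obs()['moment'])
cv2.imwrite('pics/d_side.png',viewer.grab_frame('side')[:,:,::-1])
a=cv2.imread('pics/d_side.png')[20:180,210:370]
cv2.imwrite('pics/d.png',cv2.resize(a,None,fx=3.5,fy=3.5,interpolation=2))"
```

```text
t 17.4 pos [ 0.6079 -0.2647  0.1728] F [ 0.79 -0.32  1.04] w 0.0252 err [-1.7 -0.2 -2.7] turn [-7.25 -0.03 -0.07] n 1
[-0.0002, -0.0013, 0.0029] [-7.25, -0.03, -0.07]
[-0.15398886 -0.23894888  0.04481553]
```

View pics/d.png

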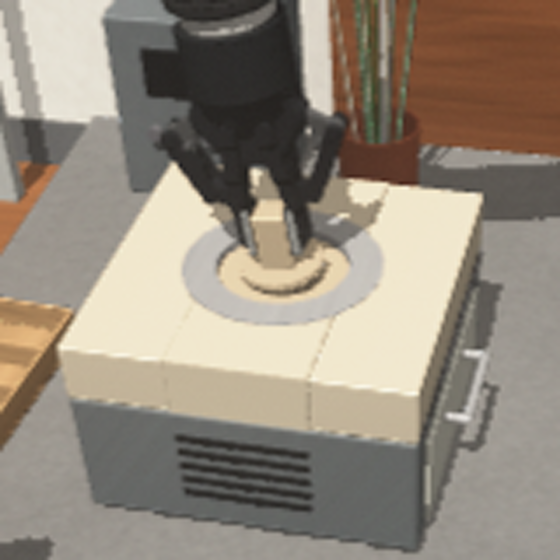

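The picture shows the plug rocked over in the vent, with the collar at crop (285,270) lifted on one side. The last readings fell slightly below 4 N, so I'll hold a little firmer for a clean 0.6 s.

Request:
drive_tool([
  {"linear": [0, 0, 0.0001], "dr": [0, 0, 0], "jaw": 1},
  {"linear": [0, 0, 0], "dr": [0, 0, 0], "jaw": 1},
])

```text
clock: 17.7
tcp_pos: [0.6079, -0.2647, 0.1728]
orientation: [-2.157, -2.154, 0.136]
contact_force: [-0.1, -0.3, 2.3]
grip_width: 0.0255
```

Request:
drive_tool([
  {"linear": [0, 0, 0], "dr": [0, 0, 0], "jaw": 1},
  {"linear": [0, 0, 0], "dr": [0, 0, 0], "jaw": 1},
])

```text
clock: 17.95
tcp_pos: [0.6079, -0.2647, 0.1728]
orientation: [-2.157, -2.154, 0.136]
contact_force: [0.1, -0.5, 1.5]
grip_width: 0.0252
```

Request:
drive_tool([
  {"linear": [0, 0, 0], "dr": [0, 0, 0], "jaw": 1},
  {"linear": [0, 0, 0], "dr": [0, 0, 0], "jaw": 1},
])

```text
clock: 18.2
tcp_pos: [0.6079, -0.2647, 0.1728]
orientation: [-2.157, -2.154, 0.136]
contact_force: [0.9, -0.4, 2.0]
grip_width: 0.025
```

Request:
drive_tool([
  {"linear": [0, 0, 0], "dr": [0, 0, 0], "jaw": 1},
])

```text
clock: 18.32
tcp_pos: [0.6079, -0.2647, 0.1728]
orientation: [-2.157, -2.154, 0.136]
contact_force: [0.8, -0.7, 1.3]
grip_width: 0.0251
```

```bash
python3 -c "
from h import *
plan([.6062,-0.2649,.1701],90);print(monitor.get_obs()['moment'])"
```

```text
t 18.32 pos [ 0.6079 -0.2647  0.1728] F [ 0.77 -0.66  1.31] w 0.0251 err [-1.7 -0.2 -2.7] turn [-7.24 -0.03 -0.07] n 1
[-0.0002, -0.0013, 0.0029] [-7.24, -0.03, -0.07]
[-0.12776105 -0.23588428  0.04530992]
```

Request:
drive_tool([
  {"linear": [0, 0, 0.0001], "dr": [0, 0, 0], "jaw": 1},
  {"linear": [0, 0, 0.0001], "dr": [0, 0, 0], "jaw": 1},
  {"linear": [0, 0, 0.0001], "dr": [0, 0, 0], "jaw": 1},
])

```text
clock: 18.7
tcp_pos: [0.6079, -0.2647, 0.1727]
orientation: [-2.157, -2.155, 0.136]
contact_force: [0.5, -0.6, 2.0]
grip_width: 0.0251
```

Request:
drive_tool([
  {"linear": [0, 0, 0.0001], "dr": [0, 0, 0], "jaw": 1},
  {"linear": [0, 0, 0.0001], "dr": [0, 0, 0], "jaw": 1},
  {"linear": [0, 0, 0.0001], "dr": [0, 0, 0], "jaw": 1},
])

```text
clock: 19.08
tcp_pos: [0.6079, -0.2647, 0.1727]
orientation: [-2.158, -2.155, 0.136]
contact_force: [-0.5, -0.5, 3.2]
grip_width: 0.0248
```

```bash
python3 -c "
from h import *
plan([.6062,-0.2649,.1701],90,n=4);print(monitor.get_obs()['moment'])"
```

```text
t 19.07 pos [ 0.6079 -0.2647  0.1727] F [-0.52 -0.51  3.15] w 0.0248 err [-1.7 -0.2 -2.6] turn [-7.23 -0.02 -0.08] n 4
[-0.0001, -0.0003, 0.0007] [-1.81, -0.01, -0.02]
[-0.0001, -0.0004, 0.0007] [-1.81, -0.01, -0.02]
[-0.0001, -0.0004, 0.0007] [-1.81, -0.01, -0.02]
[-0.0001, -0.0004, 0.0007] [-1.81, -0.01, -0.02]
[-0.06283947 -0.09500754  0.04372445]
```

Rocked at 7.2° for well over half a second, bearing on the seat with about 4 N. Now I bring it back upright and home.

Request:
drive_tool([
  {"linear": [0, -0.0004, 0.0005], "dr": [-1.8, 0, 0], "jaw": 1},
  {"linear": [0, -0.0004, 0.0006], "dr": [-1.8, 0, 0], "jaw": 1},
  {"linear": [0, -0.0004, 0.0006], "dr": [-1.8, 0, 0], "jaw": 1},
  {"linear": [0, -0.0004, 0.0006], "dr": [-1.7, 0, 0], "jaw": 1},
])

```text
clock: 19.58
tcp_pos: [0.6062, -0.2649, 0.1702]
orientation: [2.222, 2.22, 0.001]
contact_force: [0.3, -1.7, 4.1]
grip_width: 0.025
```

```bash
python3 -c "
from h import *
plan([.6062,-0.2649,.1701],90);print(monitor.get_obs()['moment'])"
```

```text
t 19.57 pos [ 0.6062 -0.2649  0.1702] F [ 0.33 -1.73  4.11] w 0.025 err [ 0.   0.  -0.1] turn [ 0.04  0.01 -0.07] n 1
[0.0, 0.0, 0.0001] [0.04, 0.01, -0.07]
[-0.20769273 -0.01438141 -0.04899073]
```

Request:
drive_tool([
  {"linear": [0, 0, 0.0006], "dr": [0, 0, 0], "jaw": 1},
  {"linear": [0, 0, 0.0004], "dr": [0, 0, 0], "jaw": 1},
  {"linear": [0, 0, 0], "dr": [0, 0, 0], "jaw": 1},
  {"linear": [0, 0, -0.0002], "dr": [0, 0, 0], "jaw": 1},
])

```text
clock: 20.08
tcp_pos: [0.6062, -0.265, 0.1702]
orientation: [2.223, 2.22, -0.001]
contact_force: [0.4, -0.4, 1.6]
grip_width: 0.0251
```

```bash
python3 -c "
from h import *
plan([.6062,-0.2649,.1701],90);print(monitor.get_obs()['moment'])"
```

```text
t 20.07 pos [ 0.6062 -0.265   0.1702] F [ 0.36 -0.39  1.59] w 0.0251 err [-0.   0.1 -0.1] turn [-0.02  0.02 -0.08] n 1
[0.0001, -0.0, 0.0001] [-0.02, 0.02, -0.08]
[-0.1285067  -0.08615729  0.03614446]
```

Request:
drive_tool([
  {"linear": [0, 0, 0], "dr": [0, 0, 0], "jaw": 0.5},
  {"linear": [0, 0, 0], "dr": [0, 0, 0], "jaw": 0.3},
  {"linear": [0, 0, 0], "dr": [0, 0, 0], "jaw": 0},
  {"linear": [0, 0, 0], "dr": [0, 0, 0], "jaw": 0},
  {"linear": [0, 0, 0], "dr": [0, 0, 0], "jaw": 0},
])

```text
clock: 20.7
tcp_pos: [0.6052, -0.264, 0.1683]
orientation: [-2.22, -2.218, 0.003]
contact_force: [-0.9, 0.1, -0.3]
grip_width: 0.0856
```

Request:
drive_tool([
  {"linear": [0, 0, -0.01], "dr": [0, 0, 0], "jaw": 0},
  {"linear": [0, 0, -0.03], "dr": [0, 0, 0], "jaw": 0},
  {"linear": [0, 0, -0.03], "dr": [0, 0, 0], "jaw": 0},
  {"linear": [0, 0, -0.04], "dr": [0, 0, 0], "jaw": 0},
  {"linear": [0.05, 0, -0.01], "dr": [0, 0, 0], "jaw": 0},
  {"linear": [0.055, 0, 0], "dr": [0, 0, 0], "jaw": 0},
  {"linear": [0.055, 0, 0], "dr": [0, 0, 0], "jaw": 0},
  {"linear": [0.04, 0, 0], "dr": [0, 0, 0], "jaw": 0},
])

```text
clock: 21.7
tcp_pos: [0.6072, -0.0638, 0.2986]
orientation: [2.23, 2.209, 0.002]
contact_force: [0.7, 0.3, 0.1]
grip_width: 0.0851
```

Request:
drive_tool([
  {"linear": [0, 0, 0], "dr": [0, 0, 0], "jaw": 0},
  {"linear": [0, 0, 0], "dr": [0, 0, 0], "jaw": 0},
])

```text
clock: 21.95
tcp_pos: [0.6075, -0.0598, 0.3006]
orientation: [2.222, 2.215, 0.005]
contact_force: [-0.6, -0.7, -0.8]
grip_width: 0.0858
```

```bash
python3 -c "
from h import *
for n in('side','top'): cv2.imwrite('pics/e_%s.png'%n,viewer.grab_frame(n)[:,:,::-1])
a=cv2.imread('pics/e_side.png')
b=cv2.imread('pics/e_top.png')[105:195,395:495];a=a[60:150,240:340]
cv2.imwrite('pics/e.png',cv2.resize(np.hstack([a,b]),None,fx=4,fy=4,interpolation=2))"
```

```text
(no output)
```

View pics/e.png

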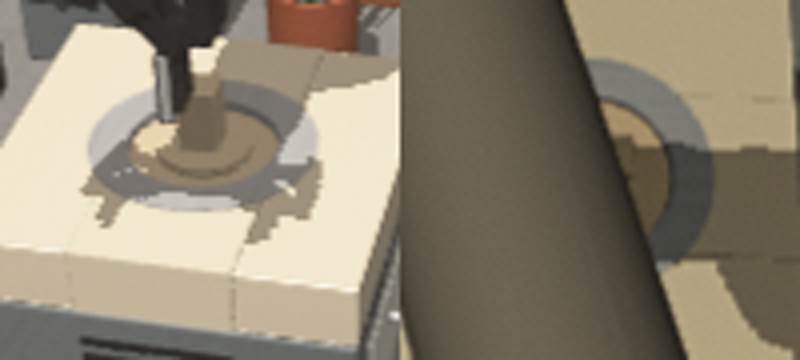

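View pics/e_side.png

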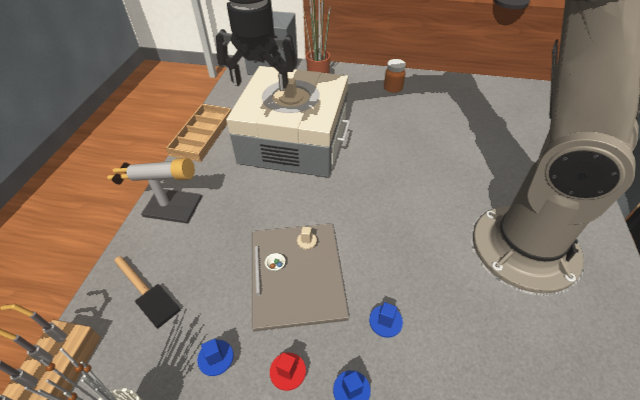

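The plug sits in the vent at side pixel (290,95), but the arm still partly hides it. I'll move clear for a final check.

Request:
drive_tool([
  {"linear": [0.05, -0.01, 0], "dr": [0, 0, 0], "jaw": 0},
  {"linear": [0.05, -0.01, 0], "dr": [0, 0, 0], "jaw": 0},
  {"linear": [0.05, -0.01, 0], "dr": [0, 0, 0], "jaw": 0},
  {"linear": [0.05, -0.01, 0], "dr": [0, 0, 0], "jaw": 0},
  {"linear": [0.03, 0, 0], "dr": [0, 0, 0], "jaw": 0},
  {"linear": [0, 0, 0], "dr": [0, 0, 0], "jaw": 0},
  {"linear": [0, 0, 0], "dr": [0, 0, 0], "jaw": 0},
])

```text
clock: 22.92
tcp_pos: [0.5725, 0.1636, 0.2992]
orientation: [2.245, 2.189, 0.002]
contact_force: [-0.3, 0.2, -0.2]
grip_width: 0.0859
```

```bash
python3 -c "
from h import *
for n in('side','top'): cv2.imwrite('pics/f_%s.png'%n,viewer.grab_frame(n)[:,:,::-1])
a=cv2.imread('pics/f_side.png')
b=cv2.imread('pics/f_top.png')[105:195,395:495];a=a[60:150,240:340]
cv2.imwrite('pics/f.png',cv2.resize(np.hstack([a,b]),None,fx=4,fy=4,interpolation=2))
c=np.array([.6062,-.2649]);z=.1284+.076
q=[[c[0]+sx*.013,c[1]+sy*.013,zz] for zz in(z,z-.043) for sx,sy in((1,1),(1,-1),(-1,-1),(-1,1))]
for n,o,s in(('side',(240,60),0),('top',(395,105),400)): print(n,((proj(n,q)-o)*4+[s,0]).round(0).tolist())
"
```

```text
side [[173.0, 88.0], [183.0, 66.0], [223.0, 70.0], [213.0, 92.0], [179.0, 147.0], [188.0, 125.0], [227.0, 128.0], [218.0, 151.0]]
top [[590.0, 133.0], [632.0, 133.0], [634.0, 174.0], [592.0, 174.0], [572.0, 153.0], [613.0, 153.0], [615.0, 192.0], [574.0, 193.0]]
```

View pics/f.png

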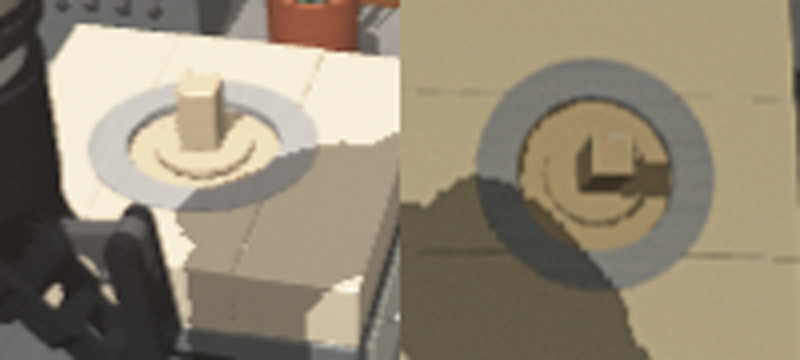

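The grip's top face is at crop (592–632, 133–174) in the top view, where an upright, fully home plug should appear. The collar is concentric with the ring, and the arm is clear of everything.

```bash
python3 -c "
from h import *
print(job.hand_in())"
```

```text
the job is handed in; nothing more can be done
None
```

The larger buff plug is in the kiln's vent, fully home and upright. The arm is clear of it, and I handed the job in at about 23 s; no verdict is reported.

- **Seating:** I eased the plug sideways by feel until it stuck in all four directions, with the TCP at z = 0.170 m.
- **Press:** the first hold, about 0.9 s, was slightly light at just under 11 N and the tool crept over half a degree. I repeated it: the seat took about 12–13 N for about 1 s. The highest reading I saw was about 13 N. During the repeat the tool crept about 0.6° and was then straightened.
- **Rock:** the plug stood at 7.2–7.4°, raised about 2.7 mm, for over 3 s. The load on its seat was about 6–7 N at first, then mostly 3–5 N. I held the last 0.75 s deliberately at about 4 N.
- **Release:** the plug came back to the same z = 0.170 m with under 0.1° of tilt before I let go.

**Last checks:** in both cameras the plug's grip top is where an upright, fully home plug should appear, to 1–2 pixels. A side picture taken after release shows the spare plug, dish and tweezers where they started.

Two uncertainties remain. The seat loads include a plug weight of about 1.7 N that I estimated, because the force reading was noisy by about 0.7 N. The side and top cameras also disagreed by 2–3 mm, so I fixed the final centre by feel.

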